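# Clear the rail shear's bed and cycle its pedal

### The arm

A 6-joint arm with a two-finger parallel gripper is mounted at the origin on the work surface. World frame = base frame: x ahead of the robot, y to its left, z up, the work surface at z = 0. Lengths are in m, angles in rad, forces in N, time in s.
With the tool pointing down it reaches from about 0.35 to 0.775 m from the base axis. Payload 5.5 kg.
Tool frame: the origin (TCP) lies on the centre line of the jaws, within the pads' length; the fingertips stand 11 mm ahead of it and the grasp point (between the pads) lies 8 mm behind it; z points along the fingers, y is the line along which they close (so a half turn about z gives the same grasp; the last joint's range is limited). The gripper opens to 85 mm and grips with 20 to 120 N. Pads are 22 mm wide; open, the fingers measure 114 mm over their backs; the gripper's body (76 mm by 85 mm) begins 54 mm behind the grasp point. The pads swing forward as they close: fully open they stand 13 mm farther back than shut.
Start: joints at [-1.255, 0.313, 0.046, 1.304, 0, 1.431], TCP at [0.253, -0.516, 0.242] pointing down, gripper open.
Joint ranges: [-2.76, 2.76], [-0.86, 1.69], [-1.03, 1.26], [-2.2, 2.34], [-1.47, 1.5], [-3.14, 3.14]. Speed limits (rad/s): [2.57, 2.57, 3.14, 3.14, 3.14, 3.14].

### API

Orientations are given as a unit quaternion [w, x, y, z].
In Python, from workcell import env, viewer, order, models gives the robot as it stands.
- The arm moves only by the tool drive_tool, never from a script. Its argument "series" is a list that holds one entry, the list of rows, each a list of 6 numbers: the shift along the tool's x, y, z each as a share of 120 mm, from -1 to 1, then the turn, a rotation vector about the tool's x, y, z each as a share of 180 degrees, from -1 to 1. A call has 1 to 20 rows; each row shifts and turns the commanded pose from where the row before left it, along the tool's axes as they then stand; what a row does not reach is not made up. A row lasts 1/8 s, in which the tool goes at most 62.5 mm and 10.7 degrees, less where a joint would pass 70% of its speed; a pose out of reach is approached as far as the arm can. A call with a number of a shift or a turn outside -1 to 1 is refused whole. A call with a gripper value outside its range is refused whole. "jaw" is the opening, from -1 (shut) to 1 (fully open), set as the call begins (left out, the last holds). The fingers move at their own pace and stop on an object; "grip_force" is the grip in N (left out, the last holds). Time passes only in rows, so rows that do not move let the fingers close. It gives the time, the measured TCP pose, the force, the opening and the grip force at its end, in the units of the state.
- env.get_state(): the state, without advancing time (a new reading comes with each control period).
- viewer.read_camera(name): name is "side" or "top"; returns the picture (400x640x3 uint8, red, green, blue); there is no depth.
- viewer.camera_info(name): a dict with "intrinsics" (3x3 intrinsics, pixels), "D" ([k1, k2, p1, p2, k3] as OpenCV has them; the pictures are not rectified), "R" (3x3) and "t" (3): a world point X has camera coordinates R X + t. Camera axes: x right, y down, z forward; pixel columns grow to the right and rows downward; lengths in m; the calibration is good to about 2 mm. A picture is of the moment at which its call begins. camera_info takes no time and is no camera call.
- order.hand_in(): hands the job in; it is judged then, once.
Trained networks look in the newest picture that a camera, given by its name, has taken for a name from the list of things; names that differ only in an ending like _2 or _b are one class to them, and where a whole thing is asked for, a point or a joint stands for the part that bears it (a point fixed in the world has none). Each returns a list of dicts, best first, with "score" (0 to 1); they miss things now and then, are a little off and sometimes report something else, mostly with a low value. They report only what shows in the picture. A call takes as long as a camera call.
- models.silhouettes(label, camera): "region" (400x640 bool, what is visible of it) and "location" ([column, row] in pixels, amid what is visible of it).
The state is a dict: "clock": time; "joint_pos": joint angles; "qvel": joint speeds; "tau": joint torques, N m; "tcp_pos": TCP position; "orientation": TCP orientation; "wrist_force": force on the tool from outside, world axes, zero at the start; "ft_torque": the same for the moment, N m; "finger_gap": finger opening in m; "grip_force": force on a finger pad.
Only numpy, scipy, OpenCV 4.12 (cv2) and the standard library are available. Lean on these libraries where they do the work, as an engineer would, in place of code of your own. Each camera call takes 0.05 s, during which the arm holds its last target. There are 200 camera calls.

### The job

Use the block brush to sweep both aluminium offcuts off the bed of the rail shear into the empty steel scrap tray at one end of it, without touching the offcuts with the fingers, and then stand the brush back on the open bench, bristles down. Only once the bed is clear, press the foot pedal with the gripper all the way down to its stop, hold it there for about a second and let it come back up. Leave the button and the can where they are.

Things in the scene. Friction and masses are not known exactly. Their poses are not given: they have to be found in the camera images.
- shear: Fixed green rail shear; origin at bench level under the middle of its steel bed. Bed: flat channel along y, open at both ends (y = +-120 mm), floor 70 mm high, 120 mm wide between a lip (x = +60, top 82 mm high) and the lower blade bar (x = -60, top 90 mm high). At x = -71 to -105: posts and blade beam, 155 mm high at most; the beam drops 22 mm when the pedal is pressed.
- scrap_tray: Empty open tray of plain sheet steel, 150 (x) x 135 (y) x 52 mm high, walls 3 mm, fixed, against one end of the shear's bed (either end), its axes parallel to the shear's. Origin at the centre of its underside. Its rim is 18 mm lower than the bed floor.
- stock_tray: Clear plastic divided tray full of push buttons for sale, same outer size as the scrap tray, fixed, at the other end of the bed; contents up to 34 mm, rim 52 mm high. Nothing belongs in it. Origin at the centre of its underside.
- offcut_long: Loose offcut of aluminium U channel, 70 (x) x 30 (y) x 24 mm high, walls 4 mm, 60 g, lying open side up on the bed. Origin at the centre of its underside.
- offcut_short: Loose offcut of aluminium U channel, 60 (x) x 34 (y) x 20 mm high, walls 4 mm, 50 g, lying open side up on the bed. Origin at the centre of its underside.
- brush: Loose block brush, bristles down, 180 g: stiff black bristles 102 (x) x 40 (y) x 35 mm high; above them a wooden block 106 x 44 mm, from 35 to 53 mm above the origin; on top a wooden grip ridge 80 (x) x 22 (y) mm, from 53 to 96 mm, to be gripped across y from above. Origin at the centre of the underside of the bristles, z up through the ridge.
- foot_valve: Foot valve, fixed to the bench: dark base plate 180 (x) x 85 (y) x 12 mm that carries the pedal, which is hinged at the heel (x = -70 mm, 34 mm above the bench, axis along y) and rises towards +x. Origin at the centre of the base's underside.
- pedal_toe (a point): Middle of the pedal's toe end, on top of its ribbed rubber tread, where to press straight down; the pedal is 150 mm long and 62 mm wide, and this point lies 122 mm from the hinge and moves with the pedal: about 77 mm above the bench when up, 47 mm when fully down.
- pedal (a joint): Angle of the pedal: 0 up (as the spring holds it), 0.25 rad fully down on its stop. Pressing at the toe takes about 5 N at first and 14 N at the stop; it springs back when let go.
- dome_button: Bystander: loose large white dome push button with a black body, 68 mm in diameter, 60 mm high. Origin at the centre of its underside.
- screw_can: Bystander: loose can, 60 mm in diameter, 70 mm high. Origin at the centre of its underside.

How it is judged:
By the outcome, as a careful person would: the job done as asked, in the order asked, and still so for the second after the job is handed in, with the robot touching nothing.
It also fails if it takes over 69 s, if anything falls off the work surface, if the arm or the gripper's body presses on something with over 40 N, if the wrist force passes 120 N, or if a joint passes its speed limit or range.

## Working session

There is one attempt and no reset: what is moved stays moved. The work goes in short steps, Python scripts to look and compute and a tool call to move; the robot and the scene stay as the last step left them, time stands still between calls to the robot, and variables do not carry over. Pictures are saved under pics/ and viewed, at most 12 in all, crops included, and the job is handed in when it is done.

Besides the shell and the picture viewer there is one more tool, called after "Call:" as name(argument=value, ...) on one line, values as JSON. drive_tool: Moves the arm, as the interface text tells. Its arguments: {"type":"object","properties":{"series":{"type":"array"},"jaw":{"type":"number"},"grip_force":{"type":"number"}},"required":["series"]}

```bash
ls; mkdir -p pics
python3 - <<'E'
from workcell import env, viewer, models
import cv2, numpy as np
s=env.get_state(); print(s)
for c in ("side","top"):
    im=viewer.read_camera(c); cv2.imwrite(f"pics/{c}0.png",im[:,:,::-1])
    i=viewer.camera_info(c); print(c,{k:np.round(v,4).tolist() for k,v in i.items()})
    for n in ["shear","scrap_tray","stock_tray","offcut_long","offcut_short","brush","foot_valve","pedal_toe","dome_button","screw_can"]:
        r=models.silhouettes(n,c)
        print(n,[(round(d["score"],2),np.round(d["location"]).tolist(),int(d["region"].sum())) for d in r[:3]])
E
```

```text
pics
{'clock': 0.0, 'joint_pos': array([-1.25462234e+00,  3.13980795e-01,  4.49595041e-02,  1.30360395e+00,
       -9.70250361e-06,  1.43126414e+00]), 'qvel': array([ 1.18992490e-03, -1.42080850e-03, -2.64932625e-05, -6.33128974e-04,
       -6.49239582e-04, -5.71773968e-04]), 'tau': array([-6.09965282e-04, -4.80629575e+01,  2.98531294e+01,  1.92913658e-02,
       -2.23203356e-04, -2.41269341e-06]), 'tcp_pos': array([ 0.25292148, -0.51582734,  0.24141205]), 'orientation': array([-9.10463770e-04,  9.74153191e-01,  2.25886531e-01, -8.54929564e-05]), 'wrist_force': array([-0.01281185,  0.14705783,  0.22226259]), 'ft_torque': array([ 0.03037702,  0.03428788, -0.02146499]), 'grip_force': 0.0, 'finger_gap': 0.08581374392672665}
side {'intrinsics': [[404.9224, 0.0, 314.0814], [0.0, 404.9224, 196.9478], [0.0, 0.0, 1.0]], 'D': [0.0144, 0.0, 0.0, 0.0, 0.0], 'R': [[-0.7019, -0.7121, 0.0176], [-0.5176, 0.4929, -0.6994], [0.4894, -0.5, -0.7145]], 't': [0.3773, 0.3422, 0.8557]}
shear [(0.91, [306.0, 195.0], 5309), (0.29, [204.0, 304.0], 2256)]
scrap_tray [(0.81, [348.0, 158.0], 1198)]
stock_tray [(
[... 388 characters left out ...]
 218.0], 652)]
top {'intrinsics': [[510.1496, 0.0, 320.9577], [0.0, 510.1496, 203.7748], [0.0, 0.0, 1.0]], 'D': [-0.1685, 0.0, 0.0, 0.0, 0.0], 'R': [[0.0031, -0.9997, 0.0237], [-0.9813, -0.0076, -0.1922], [0.1923, -0.0227, -0.9811]], 't': [-0.0169, 0.5173, 1.4947]}
shear [(0.9, [319.0, 180.0], 4560)]
scrap_tray [(0.67, [380.0, 171.0], 2202)]
stock_tray []
offcut_long [(0.75, [191.0, 207.0], 1050), (0.72, [332.0, 170.0], 230)]
offcut_short [(0.7, [310.0, 170.0], 222)]
brush [(0.97, [447.0, 221.0], 645)]
foot_valve [(0.73, [202.0, 212.0], 1523), (0.71, [346.0, 242.0], 349)]
pedal_toe [(0.79, [195.0, 209.0], 1037)]
dome_button [(0.7, [282.0, 237.0], 394)]
screw_can [(0.72, [344.0, 239.0], 381)]
```

View pics/top0.png

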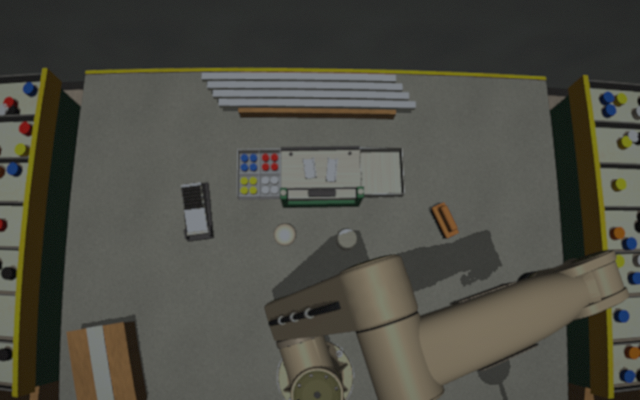

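View pics/side0.png

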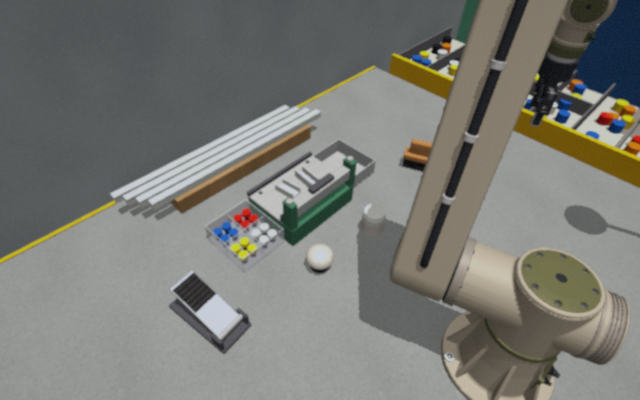

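The top view shows the shear in the middle at cols 281-361. The scrap tray is at its right (-y) end, cols 361-402, and the stock tray at its left end. The brush is at (445,220), the valve at (198,210) and the offcuts at (310,170) and (332,170). The side view agrees. The network's extra "offcut" hits near the pedal are false.

```bash
cat > h.py <<'E'
from workcell import env, viewer, models
import cv2, numpy as np
from scipy.optimize import minimize
def world(uv,z,c):
    i=viewer.camera_info(c); K,D,R,t=[np.array(i[k],float) for k in("intrinsics","D","R","t")]
    n=cv2.undistortPoints(np.array(uv,float).reshape(-1,1,2),K,D).reshape(-1,2)
    d=np.c_[n,np.ones(len(n))]@R; o=-R.T@t
    return o+d*((z-o[2])/d[:,2])[:,None]
def proj(X,c):
    i=viewer.camera_info(c); K,D,R,t=[np.array(i[k],float) for k in("intrinsics","D","R","t")]
    return cv2.projectPoints(np.array(X,float),cv2.Rodrigues(R)[0],t,K,D)[0].reshape(-1,2)
def box(x0,x1,y0,y1,z0,z1): return np.array([[x,y,z] for x in(x0,x1) for y in(y0,y1) for z in(z0,z1)])
def place(P,p):
    c,s=np.cos(p[2]),np.sin(p[2]); return np.c_[P[:,0]*c-P[:,1]*s+p[0],P[:,0]*s+P[:,1]*c+p[1],P[:,2]]
def render(boxes,p,c,S=3):
    m=np.zeros((400*S,640*S),np.uint8)
    for b in boxes:
        h=cv2.convexHull((((proj(place(b,p),c)+.5)*S-.5)*16).astype(np.int32)); cv2.fillConvexPoly(m,h,255,shift=4)
    return cv2.resize(m,(640,400),interpolation=cv2.INTER_AREA)/255.
def fit(boxes,masks,p0):
    def cost(p):
        q=[p0[0]+p[0]*.01,p0[1]+p[1]*.01,p0[2]+p[2]*.1]; e=0
        for c,m in masks.items():
            r=render(boxes,q,c); e+=np.abs(r-m).sum()/m.sum()
        return e/len(masks)
    b=min((minimize(cost,s,method="Nelder-Mead",options=dict(initial_simplex=np.array(s)+np.array([[0,0,0],[2,0,0],[0,2,0],[0,0,2]]),xatol=.02,fatol=1e-4)) for s in([0,0,0],[-1,-1,-1.])),key=lambda r:r.fun)
    return np.array([p0[0]+b.x[0]*.01,p0[1]+b.x[1]*.01,p0[2]+b.x[2]*.1]),b.fun
BRUSH=[box(-.051,.051,-.02,.02,0,.036),box(-.053,.053,-.022,.022,.035,.053),box(-.04,.04,-.011,.011,.053,.096)]
TRAY=[box(-.075,.075,-.0675,.0675,0,.052)]
LONG=[box(-.035,.035,-.015,.015,.07,.094)]; SHORT=[box(-.03,.03,-.017,.017,.07,.090)]
a=np.arctan2(.043,.114)
PED=np.array([[x,y,z] for x,z in((-.07,.034),(-.07,.02),(.07,.085),(.075,.07)) for y in(-.031,.031)])
VALVE=[box(-.09,.09,-.0425,.0425,0,.012),PED]
E
python3 - <<'E'
from h import *
def grab(n,near):
    o={}
    for c,l in near.items():
        viewer.read_camera(c)
        r=[d for d in models.silhouettes(n,c) if np.hypot(*(np.array(d["location"])-l))<15]
        if r: o[c]=r[0]["region"].astype(float)
    return o
for n,B,near,z,yaw in [("brush",BRUSH,{"top":(447,221)},.05,.3),("scrap_tray",TRAY,{"top":(380,171)},.04,0),("stock_tray",TRAY,{"side":(248,236)},.03,0),
  ("offcut_long",LONG,{"top":(332,170),"side":(305,173)},.08,0),("offcut_short",SHORT,{"top":(310,170),"side":(287,187)},.08,0),
  ("foot_valve",VALVE,{"top":(202,212),"side":(208,315)},.04,0),("dome_button",[box(-.03,.03,-.03,.03,0,.06)],{"top":(282,237),"side":(322,256)},.03,0),("screw_can",[box(-.03,.03,-.03,.03,0,.07)],{"top":(344,239),"side":(372,218)},.035,0)]:
    m=grab(n,near)
    if not m: print(n,"none"); continue
    c=next(iter(m)); w=world([near[c]],z,c)[0]
    p,f=fit(B,m,[w[0],w[1],yaw]); print(n,list(m),np.round(p,4),round(f,3), "blob",[np.round(world([np.argwhere(v>0).mean(0)[::-1]],z,k)[0][:2],3) for k,v in m.items()])
im=cv2.imread("pics/top0.png"); cv2.imwrite("pics/crop_top.png",cv2.resize(im[135:270,175:475],None,fx=2.6,fy=2.6,interpolation=cv2.INTER_CUBIC))
E
```

```text
brush none
scrap_tray ['top'] [ 0.6252 -0.203   0.0163] 0.093 blob [array([ 0.623, -0.202])]
stock_tray ['side'] [0.6132 0.178  0.0342] 0.025 blob [array([0.608, 0.182])]
offcut_long ['top', 'side'] [ 0.6163 -0.0446 -0.0895] 0.258 blob [array([ 0.616, -0.043]), array([ 0.619, -0.048])]
offcut_short ['top', 'side'] [0.6214 0.0221 0.1202] 0.188 blob [array([0.624, 0.024]), array([0.618, 0.02 ])]
foot_valve ['top'] [0.5002 0.3713 0.116 ] 0.091 blob [array([0.492, 0.363])]
dome_button ['top', 'side'] [ 0.425   0.0946 -0.766 ] 0.336 blob [array([0.426, 0.095]), array([0.423, 0.094])]
screw_can ['top', 'side'] [ 0.4106 -0.0919  0.5974] 0.326 blob [array([ 0.411, -0.09 ]), array([ 0.41 , -0.093])]
```

View pics/crop_top.png

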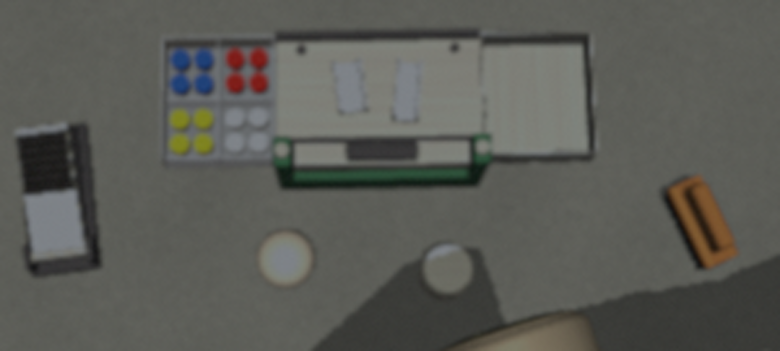

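```bash
cat >> h.py <<'E'
def plan(tgt,yaw,n):
    """rows taking the tool (pointing down) in a straight line to tgt with tool-x at yaw"""
    from scipy.spatial.transform import Rotation as Rn
    s=env.get_state(); q=np.array(s["orientation"]); M=Rn.from_quat(q[[1,2,3,0]]).as_matrix()
    y0=np.arctan2(M[1,0],M[0,0]); dy=(yaw-y0) ; d=(np.array(tgt)-s["tcp_pos"])/n
    print("t",round(s["clock"],2),"tcp",np.round(s["tcp_pos"],4),"yaw",round(y0,4),"tilt",np.round(M[:,2],4),"F",np.round(s["wrist_force"],1),"gap",round(s["finger_gap"],4),"j",np.round(s["joint_pos"],2))
    print("step mm",round(np.linalg.norm(d)*1e3,1),"deg",round(np.degrees(dy/n),1))
    for k in range(n):
        y=y0+dy*k/n; T=np.array([[np.cos(y),np.sin(y),0],[np.sin(y),-np.cos(y),0],[0,0,-1]])
        print([float(v) for v in np.round(np.r_[T.T@d/.12,0,0,-dy/n/np.pi],3)],end=",")
    print()
E
python3 - <<'E'
from h import *
viewer.read_camera("top")
r=models.silhouettes("brush","top"); print([(d["score"],d["location"]) for d in r])
if r:
    m=r[0]["region"].astype(float)
    for y in (.3,.45): print("brush",fit(BRUSH,{"top":m},[*world([r[0]["location"]],.05,"top")[0][:2],y]))
cv=lambda P:np.array(P)/2.6+[175,135]-.3
print("stock rim L, scrap rim R",np.round(world(cv([[163,38],[163,165],[593,36],[593,157]]),.052,"top"),4))
print("posts top",np.round(world(cv([[283,150],[482,148]]),.155,"top"),4))
print("bed floor ends/blade edge",np.round(world(cv([[276,40],[276,137],[481,38],[481,135]]),.08,"top"),4))
print("brush ridge ends",np.round(world(cv([[687,182],[716,250]]),.096,"top"),4))
print("brush ridge c",np.round(world(cv([[701,216]]),.096,"top"),4))
print("pedal toe end corners",np.round(world(cv([[16,131],[66,125]]),.085,"top"),4))
plan([.45,-.37,.2],.38-np.pi,1)
E
```

```text
[(0.91, [447.2, 221.2])]
brush (array([ 0.47102915, -0.39462792,  0.41522166]), np.float64(0.08573918456271397))
brush (array([ 0.47109062, -0.39473267,  0.4146756 ]), np.float64(0.08573918456271397))
stock rim L, scrap rim R [[ 0.687   0.2454  0.052 ]
 [ 0.5325  0.2396  0.052 ]
 [ 0.6949 -0.2692  0.052 ]
 [ 0.5461 -0.2645  0.052 ]]
posts top [[ 0.5289  0.0943  0.155 ]
 [ 0.5329 -0.1228  0.155 ]]
bed floor ends/blade edge [[ 0.6767  0.1088  0.08  ]
 [ 0.5605  0.1065  0.08  ]
 [ 0.6816 -0.131   0.08  ]
 [ 0.5649 -0.1295  0.08  ]]
brush ridge ends [[ 0.5084 -0.3648  0.096 ]
 [ 0.4298 -0.3955  0.096 ]]
brush ridge c [[ 0.4689 -0.3796  0.096 ]]
pedal toe end corners [[0.5645 0.4074 0.085 ]
 [0.5719 0.3492 0.085 ]]
t 2.5 tcp [ 0.2531 -0.5163  0.2423] yaw 0.4558 tilt [ 0. -0. -1.] F [-0.3  0.3  0.1] gap 0.0852 j [-1.25  0.31  0.05  1.3   0.    1.43]
step mm 248.9 deg -184.3
[2.01, -0.373, 0.353, 0.0, 0.0, 1.024],
```

Run:
```python
from h import *
def over(c,x0,y0,w,h,f,p):
    im=cv2.imread(f"pics/{c}0.png")[y0:y0+h,x0:x0+w]; im=cv2.convertScaleAbs(cv2.resize(im,None,fx=f,fy=f,interpolation=cv2.INTER_CUBIC),alpha=1.8)
    raw=im.copy()
    for b,col in zip(BRUSH[1:],[(0,255,0),(255,255,0)]):
        q=((proj(place(b,p),c)-[x0,y0]+.5)*f).astype(np.int32)
        for i in range(8):
            for j in range(i):
                if bin(i^j).count("1")==1: cv2.line(im,tuple(map(int,q[i])),tuple(map(int,q[j])),col,1)
    return np.hstack([raw,im])
p=[.471,-.3946,.415]
a=over("top",420,195,50,50,7,p); b=over("side",395,130,50,50,5,p)
b=cv2.copyMakeBorder(b,0,0,0,a.shape[1]-b.shape[1],cv2.BORDER_CONSTANT)
cv2.imwrite("pics/brushfit.png",np.vstack([a,b])[:600])
for y,n in((.415-np.pi,15),): plan([.471,-.39,.2],y,n)
```

```text
t 2.5 tcp [ 0.2531 -0.5163  0.2423] yaw 0.4558 tilt [ 0. -0. -1.] F [-0.3  0.3  0.1] gap 0.0852 j [-1.25  0.31  0.05  1.3   0.    1.43]
step mm 17.0 deg -12.2
[0.14, -0.01, 0.024, 0.0, 0.0, 0.068],[0.134, -0.039, 0.024, 0.0, 0.0, 0.068],[0.123, -0.066, 0.024, 0.0, 0.0, 0.068],[0.106, -0.091, 0.024, 0.0, 0.0, 0.068],[0.085, -0.111, 0.024, 0.0, 0.0, 0.068],[0.06, -0.127, 0.024, 0.0, 0.0, 0.068],[0.032, -0.136, 0.024, 0.0, 0.0, 0.068],[0.002, -0.14, 0.024, 0.0, 0.0, 0.068],[-0.027, -0.137, 0.024, 0.0, 0.0, 0.068],[-0.056, -0.128, 0.024, 0.0, 0.0, 0.068],[-0.081, -0.114, 0.024, 0.0, 0.0, 0.068],[-0.103, -0.094, 0.024, 0.0, 0.0, 0.068],[-0.121, -0.07, 0.024, 0.0, 0.0, 0.068],[-0.133, -0.043, 0.024, 0.0, 0.0, 0.068],[-0.139, -0.014, 0.024, 0.0, 0.0, 0.068],
```

View pics/brushfit.png

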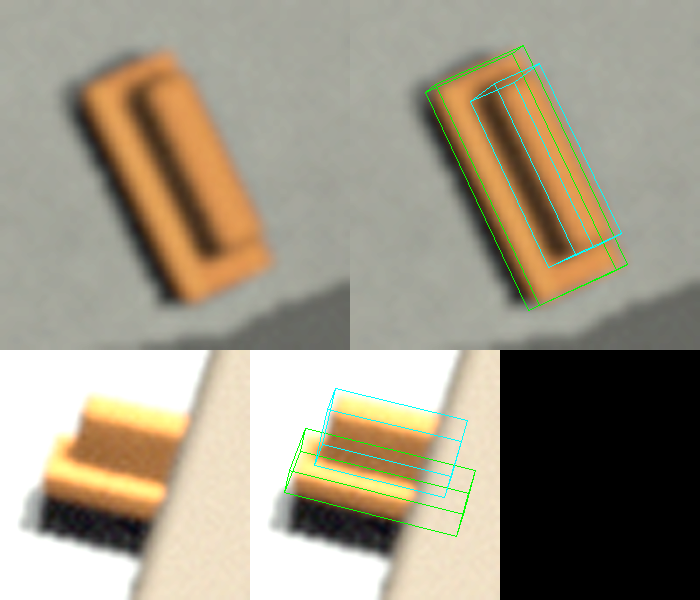

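The green and cyan model overlay fits the brush to within about 2-3 mm. The ridge top runs roughly from (185,75) to (262,230) in the crop. The turn has to go the other way because of joint 6's range.

Run:
```python
from h import *
plan([.471,-.393,.15],.415+np.pi,18)
```

```text
t 2.5 tcp [ 0.2531 -0.5163  0.2423] yaw 0.4558 tilt [ 0. -0. -1.] F [-0.3  0.3  0.1] gap 0.0852 j [-1.25  0.31  0.05  1.3   0.    1.43]
step mm 14.8 deg 9.9
[0.116, -0.007, 0.043, 0.0, 0.0, -0.055],[0.115, 0.013, 0.043, 0.0, 0.0, -0.055],[0.111, 0.033, 0.043, 0.0, 0.0, -0.055],[0.104, 0.051, 0.043, 0.0, 0.0, -0.055],[0.094, 0.068, 0.043, 0.0, 0.0, -0.055],[0.081, 0.083, 0.043, 0.0, 0.0, -0.055],[0.065, 0.096, 0.043, 0.0, 0.0, -0.055],[0.048, 0.106, 0.043, 0.0, 0.0, -0.055],[0.029, 0.112, 0.043, 0.0, 0.0, -0.055],[0.009, 0.116, 0.043, 0.0, 0.0, -0.055],[-0.011, 0.115, 0.043, 0.0, 0.0, -0.055],[-0.03, 0.112, 0.043, 0.0, 0.0, -0.055],[-0.049, 0.105, 0.043, 0.0, 0.0, -0.055],[-0.066, 0.095, 0.043, 0.0, 0.0, -0.055],[-0.082, 0.082, 0.043, 0.0, 0.0, -0.055],[-0.095, 0.067, 0.043, 0.0, 0.0, -0.055],[-0.105, 0.05, 0.043, 0.0, 0.0, -0.055],[-0.112, 0.031, 0.043, 0.0, 0.0, -0.055],
```

Call:
drive_tool(series=[[[0.116,-0.007,0.043,0,0,-0.055],[0.115,0.013,0.043,0,0,-0.055],[0.111,0.033,0.043,0,0,-0.055],[0.104,0.051,0.043,0,0,-0.055],[0.094,0.068,0.043,0,0,-0.055],[0.081,0.083,0.043,0,0,-0.055],[0.065,0.096,0.043,0,0,-0.055],[0.048,0.106,0.043,0,0,-0.055],[0.029,0.112,0.043,0,0,-0.055],[0.009,0.116,0.043,0,0,-0.055],[-0.011,0.115,0.043,0,0,-0.055],[-0.03,0.112,0.043,0,0,-0.055],[-0.049,0.105,0.043,0,0,-0.055],[-0.066,0.095,0.043,0,0,-0.055],[-0.082,0.082,0.043,0,0,-0.055],[-0.095,0.067,0.043,0,0,-0.055],[-0.105,0.05,0.043,0,0,-0.055],[-0.112,0.031,0.043,0,0,-0.055]]], jaw=1)

```text
clock: 4.75
tcp_pos: [0.471, -0.3917, 0.1492]
orientation: [0.0, -0.213, 0.977, -0.0]
wrist_force: [-0.5, 1.1, 0.3]
finger_gap: 0.0853
grip_force: 0.0
```

Run:
```python
from h import *
plan([.471,-.393,.070],.415-np.pi,3)
```

```text
t 4.75 tcp [ 0.471  -0.3917  0.1492] yaw -2.7115 tilt [ 0.e+00 -1.e-04 -1.e+00] F [-0.5  1.1  0.3] gap 0.0853 j [-0.82  0.43 -0.02  1.12 -0.   -1.25]
step mm 26.4 deg -0.3
[0.001, -0.003, 0.22, 0.0, 0.0, 0.002],[0.001, -0.003, 0.22, 0.0, 0.0, 0.002],[0.001, -0.003, 0.22, 0.0, 0.0, 0.002],
```

Call:
drive_tool(series=[[[0,0,0.22,0,0,0.002],[0,0,0.22,0,0,0],[0,0,0.22,0,0,0],[0,0,0,0,0,0]]])

```text
clock: 5.25
tcp_pos: [0.4692, -0.3905, 0.068]
orientation: [-0.001, -0.208, 0.978, 0.002]
wrist_force: [-0.3, 0.3, 0.9]
finger_gap: 0.0854
grip_force: 0.0
```

Call:
drive_tool(series=[[[0,0,0,0,0,0],[0,0,0,0,0,0],[0,0,0,0,0,0],[0,0,0,0,0,0],[0,0,0,0,0,0],[0,0,0,0,0,0]]], jaw=-1, grip_force=60)

```text
clock: 6.0
tcp_pos: [0.471, -0.3924, 0.0711]
orientation: [0.0, -0.208, 0.978, -0.001]
wrist_force: [0.3, -0.8, 5.8]
finger_gap: 0.0213
grip_force: 62.5
```

Run:
```python
from h import *
plan([.471,-.392,.27],.43-np.pi,4)
print("lateral from there"); 
import h
s=dict(env.get_state()); s["tcp_pos"]=np.array([.471,-.392,.27])
h.env=type("E",(),{"get_state":staticmethod(lambda:s)})
h.plan([.6187,.0785,.26],.02-np.pi,11)
```

```text
t 6.0 tcp [ 0.471  -0.3924  0.0711] yaw -2.7235 tilt [ 0.0011 -0.0011 -1.    ] F [ 0.3 -0.8  5.8] gap 0.0213 j [-0.83  0.48 -0.13  0.95  0.   -1.24]
step mm 49.7 deg 0.2
[-0.0, 0.001, -0.414, 0.0, 0.0, -0.001],[-0.0, 0.001, -0.414, 0.0, 0.0, -0.001],[-0.0, 0.001, -0.414, 0.0, 0.0, -0.001],[-0.0, 0.001, -0.414, 0.0, 0.0, -0.001],
lateral from there
t 6.0 tcp [ 0.471 -0.392  0.27 ] yaw -2.7235 tilt [ 0.0011 -0.0011 -1.    ] F [ 0.3 -0.8  5.8] gap 0.0213 j [-0.83  0.48 -0.13  0.95  0.   -1.24]
step mm 44.8 deg -2.1
[-0.247, 0.28, 0.008, 0.0, 0.0, 0.012],[-0.237, 0.289, 0.008, 0.0, 0.0, 0.012],[-0.226, 0.297, 0.008, 0.0, 0.0, 0.012],[-0.215, 0.305, 0.008, 0.0, 0.0, 0.012],[-0.204, 0.313, 0.008, 0.0, 0.0, 0.012],[-0.192, 0.32, 0.008, 0.0, 0.0, 0.012],[-0.181, 0.327, 0.008, 0.0, 0.0, 0.012],[-0.169, 0.333, 0.008, 0.0, 0.0, 0.012],[-0.157, 0.339, 0.008, 0.0, 0.0, 0.012],[-0.144, 0.345, 0.008, 0.0, 0.0, 0.012],[-0.132, 0.35, 0.008, 0.0, 0.0, 0.012],
```

Call:
drive_tool(series=[[[0,0,-0.25,0,0,0],[0,0,-0.46,0,0,0],[0,0,-0.46,0,0,0],[0,0,-0.46,0,0,0],[-0.247,0.28,0.008,0,0,0.012],[-0.237,0.289,0.008,0,0,0.012],[-0.226,0.297,0.008,0,0,0.012],[-0.215,0.305,0.008,0,0,0.012],[-0.204,0.313,0.008,0,0,0.012],[-0.192,0.32,0.008,0,0,0.012],[-0.181,0.327,0.008,0,0,0.012],[-0.169,0.333,0.008,0,0,0.012],[-0.157,0.339,0.008,0,0,0.012],[-0.144,0.345,0.008,0,0,0.012],[-0.132,0.35,0.008,0,0,0.012],[0,0,0,0,0,0],[0,0,0,0,0,0]]])

```text
clock: 8.12
tcp_pos: [0.6214, 0.0773, 0.2544]
orientation: [-0.001, -0.002, 1.0, -0.0]
wrist_force: [0.6, -1.0, -1.7]
finger_gap: 0.0214
grip_force: 61.4
```

Run:
```python
from h import *
plan([.6187,.0785,.1445],.02-np.pi,4)
im=viewer.read_camera("side")[:,:,::-1].copy()
s=env.get_state()["tcp_pos"]
r=models.silhouettes("brush","side"); print([(d["score"],d["location"]) for d in r])
B=[b+[0,0,s[2]-.071] for b in BRUSH]
if r: print(fit(B,{"side":r[0]["region"].astype(float)},[s[0],s[1],.02]))
f=5;x0,y0=230,80
im=cv2.resize(im[y0:y0+120,x0:x0+150],None,fx=f,fy=f,interpolation=cv2.INTER_CUBIC)
for b in B[1:]:
    q=((proj(place(b,[s[0],s[1],.02]),"side")-[x0,y0]+.5)*f).astype(int)
    for i in range(8):
        for j in range(i):
            if bin(i^j).count("1")==1: cv2.line(im,tuple(map(int,q[i])),tuple(map(int,q[j])),(0,255,0),1)
cv2.imwrite("pics/hover.png",im)
```

```text
t 8.12 tcp [0.6214 0.0773 0.2544] yaw -3.1374 tilt [-1.8e-03 -6.0e-04 -1.0e+00] F [ 0.6 -1.  -1.7] gap 0.0214 j [-0.    0.42  0.22  1.38 -0.   -0.01]
step mm 27.5 deg 0.2
[0.006, 0.003, 0.229, 0.0, 0.0, -0.001],[0.006, 0.003, 0.229, 0.0, 0.0, -0.001],[0.006, 0.003, 0.229, 0.0, 0.0, -0.001],[0.006, 0.003, 0.229, 0.0, 0.0, -0.001],
[(0.57, [273.5, 160.8])]
(array([ 0.61982841,  0.07417597, -0.07203088]), np.float64(0.33625746730531186))
```

View pics/hover.png

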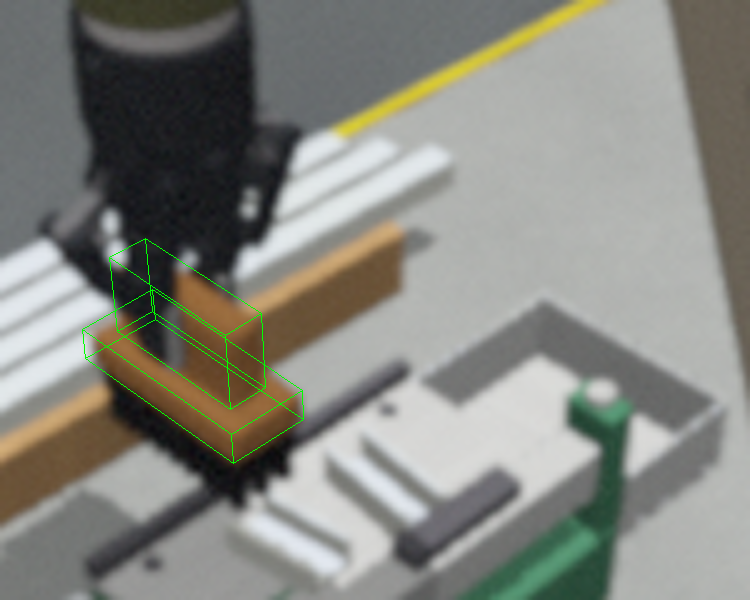

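The brush is held upright over the bed's +y end. The overlay sits a few pixels off near (232,420), so I'll check it more closely without the lines on top.

Run:
```python
from h import *
im=viewer.read_camera("side")[:,:,::-1].copy(); s=env.get_state()["tcp_pos"]; print(s)
f=12;x0,y0=240,128
c=cv2.convertScaleAbs(cv2.resize(im[y0:y0+50,x0:x0+60],None,fx=f,fy=f,interpolation=cv2.INTER_CUBIC),alpha=1.5)
for i in range(0,60,10): cv2.putText(c,str(x0+i),(i*f,10),0,.4,(0,0,255)); cv2.line(c,(i*f,0),(i*f,600),(0,0,255) if 0 else (90,90,90),1)
for i in range(0,50,10): cv2.putText(c,str(y0+i),(0,i*f+10),0,.4,(0,0,255)); cv2.line(c,(0,i*f),(720,i*f),(90,90,90),1)
cv2.imwrite("pics/zoom.png",c)
P=np.array([[-.053,.022,.053],[-.053,.022,.035],[.053,.022,.053],[.053,.022,.035],[-.053,-.022,.053],[-.053,-.022,.035],[-.04,.011,.053],[-.04,.011,.096],[-.04,-.011,.096]])+[0,0,s[2]-.071]
print(np.round(proj(place(P,[s[0],s[1],.005]),"side"),1))
```

```text
[0.6215973  0.07616788 0.25512817]
[[275.5 166.1]
 [275.9 172.1]
 [246.2 144.9]
 [247.  150.8]
 [289.9 157.4]
 [290.1 163.3]
 [275.4 161.2]
 [274.4 146.4]
 [281.8 142.2]]
```

View pics/zoom.png

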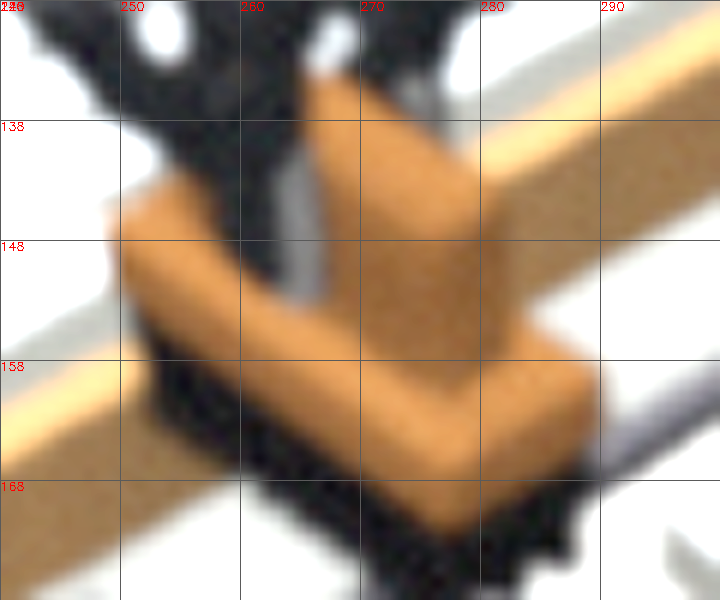

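Against the zoom, the block's corners at about (276.5,166.5), (249.5,147) and (290,159) put the brush roughly 4 mm toward -x of the TCP. I'll correct slightly and lower it behind the offcuts.

Call:
drive_tool(series=[[[-0.008,0.05,0.2,0,0,-0.005],[0,0,0.25,0,0,0],[0,0,0.25,0,0,0],[0,0,0.15,0,0,0],[0,0,0.08,0,0,0],[0,0,0,0,0,0],[0,0,0,0,0,0]]])

```text
clock: 9.15
tcp_pos: [0.6235, 0.083, 0.1448]
orientation: [0.001, -0.009, 1.0, -0.0]
wrist_force: [0.7, 0.1, -1.4]
finger_gap: 0.0212
grip_force: 61.4
```

Run:
```python
from h import *
# sweep end, shear frame y=-0.145
plan([.6205+.004+.02*.145,-.0115-.145,.1435],.02-np.pi,16)
im=viewer.read_camera("side")[:,:,::-1]
cv2.imwrite("pics/low.png",cv2.resize(im[100:250,200:400],None,fx=3,fy=3,interpolation=cv2.INTER_CUBIC))
```

```text
t 9.15 tcp [0.6235 0.083  0.1448] yaw -3.1229 tilt [ 1.8e-03 -1.0e-04 -1.0e+00] F [ 0.7  0.1 -1.4] gap 0.0212 j [ 0.    0.46  0.02  1.13 -0.   -0.01]
step mm 15.0 deg 0.0
[0.0, -0.125, 0.001, 0.0, 0.0, -0.0],[0.0, -0.125, 0.001, 0.0, 0.0, -0.0],[0.0, -0.125, 0.001, 0.0, 0.0, -0.0],[0.0, -0.125, 0.001, 0.0, 0.0, -0.0],[0.0, -0.125, 0.001, 0.0, 0.0, -0.0],[0.0, -0.125, 0.001, 0.0, 0.0, -0.0],[0.0, -0.125, 0.001, 0.0, 0.0, -0.0],[0.0, -0.125, 0.001, 0.0, 0.0, -0.0],[0.0, -0.125, 0.001, 0.0, 0.0, -0.0],[0.0, -0.125, 0.001, 0.0, 0.0, -0.0],[0.0, -0.125, 0.001, 0.0, 0.0, -0.0],[0.0, -0.125, 0.001, 0.0, 0.0, -0.0],[0.0, -0.125, 0.001, 0.0, 0.0, -0.0],[0.0, -0.125, 0.001, 0.0, 0.0, -0.0],[0.0, -0.125, 0.001, 0.0, 0.0, -0.0],[0.0, -0.125, 0.001, 0.0, 0.0, -0.0],
```

View pics/low.png

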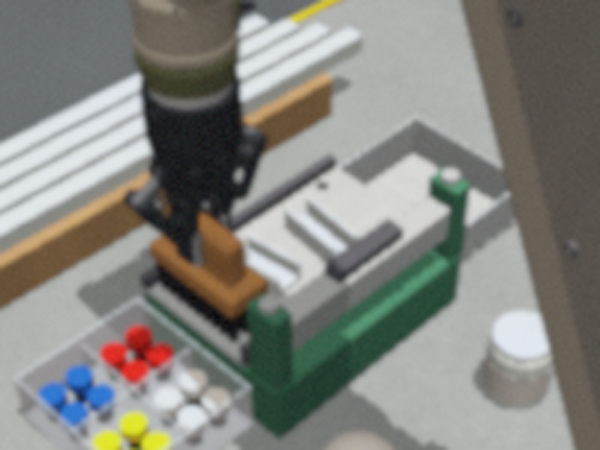

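The brush stands in the channel around (215,280), clear of both side walls, with both offcuts ahead of it and the stock tray untouched. Sweeping now.

Call:
drive_tool(series=[[[0,-0.08,0.01,0,0,0],[0,-0.1,0,0,0,0],[0,-0.1,0,0,0,0],[0,-0.1,0,0,0,0],[0,-0.1,0,0,0,0],[0,-0.12,0,0,0,0],[0,-0.12,0,0,0,0],[0,-0.12,0,0,0,0]]])

```text
clock: 10.2
tcp_pos: [0.6248, -0.0185, 0.1425]
orientation: [0.0, -0.009, 1.0, -0.0]
wrist_force: [-0.6, 0.3, -1.4]
finger_gap: 0.0213
grip_force: 61.5
```

Call:
drive_tool(series=[[[0,-0.14,0,0,0,0],[0,-0.16,0,0,0,0],[0,-0.16,0,0,0,0],[0,-0.16,0,0,0,0],[0,-0.16,0,0,0,0],[0,-0.16,0,0,0,0],[0,-0.16,0,0,0,0],[0,-0.05,0,0,0,0],[0,0,0,0,0,0]]])

```text
clock: 11.32
tcp_pos: [0.6274, -0.1558, 0.1424]
orientation: [-0.0, -0.009, 1.0, 0.0]
wrist_force: [-0.2, -0.1, -2.2]
finger_gap: 0.021
grip_force: 61.3
```

Run:
```python
from h import *
plan([.6205+.004+.02*.145,-.0115-.145,.1435],.02-np.pi,1)
im=viewer.read_camera("side")[:,:,::-1]
cv2.imwrite("pics/swept.png",cv2.resize(im[90:240,230:430],None,fx=4,fy=4,interpolation=cv2.INTER_CUBIC))
```

```text
t 11.32 tcp [ 0.6274 -0.1558  0.1424] yaw -3.1232 tilt [-1.e-04  2.e-04 -1.e+00] F [-0.2 -0.1 -2.2] gap 0.021 j [-0.37  0.49  0.07  1.15  0.   -0.39]
step mm 1.3 deg 0.1
[-0.0, -0.006, -0.01, 0.0, 0.0, -0.001],
```

View pics/swept.png

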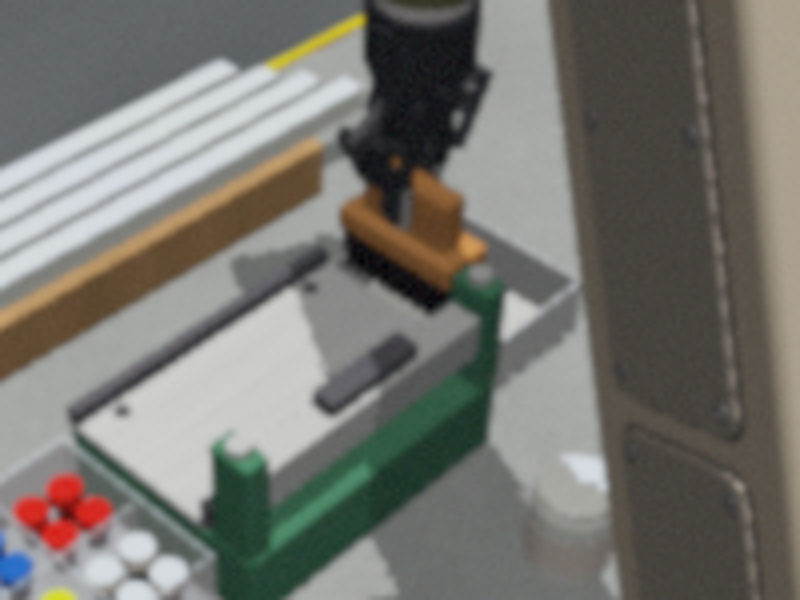

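The bed behind the brush is clear and both offcuts have gone over the edge. I'll lift and return the brush to its old place on the bench.

Run:
```python
from h import *
import h
s=dict(env.get_state()); s["tcp_pos"]=np.array([.6274,-.157,.2504])
h.env=type("E",(),{"get_state":staticmethod(lambda:s)})
h.plan([.475,-.385,.2],.25-np.pi,8)
```

```text
t 11.38 tcp [ 0.6274 -0.157   0.2504] yaw -3.1225 tilt [-2.e-04  4.e-04 -1.e+00] F [ 1.2 -0.6 -1.8] gap 0.021 j [-0.37  0.49  0.07  1.15  0.   -0.39]
step mm 34.9 deg 1.7
[0.163, -0.234, 0.053, 0.0, 0.0, -0.009],[0.17, -0.23, 0.053, 0.0, 0.0, -0.009],[0.177, -0.225, 0.053, 0.0, 0.0, -0.009],[0.183, -0.219, 0.053, 0.0, 0.0, -0.009],[0.189, -0.214, 0.053, 0.0, 0.0, -0.009],[0.195, -0.209, 0.053, 0.0, 0.0, -0.009],[0.201, -0.203, 0.053, 0.0, 0.0, -0.009],[0.207, -0.197, 0.053, 0.0, 0.0, -0.009],
```

Call:
drive_tool(series=[[[0,0,-0.2,0,0,0],[0,0,-0.35,0,0,0],[0,0,-0.35,0,0,0],[0.163,-0.234,0.053,0,0,-0.009],[0.17,-0.23,0.053,0,0,-0.009],[0.177,-0.225,0.053,0,0,-0.009],[0.183,-0.219,0.053,0,0,-0.009],[0.189,-0.214,0.053,0,0,-0.009],[0.195,-0.209,0.053,0,0,-0.009],[0.201,-0.203,0.053,0,0,-0.009],[0.207,-0.197,0.053,0,0,-0.009],[0,0,0.25,0,0,0],[0,0,0.25,0,0,0],[0,0,0.25,0,0,0],[0,0,0.1,0,0,0],[0,0,0,0,0,0],[0,0,0,0,0,0]]])

```text
clock: 13.5
tcp_pos: [0.4755, -0.3837, 0.099]
orientation: [0.001, -0.123, 0.992, -0.001]
wrist_force: [-0.8, 0.6, -1.3]
finger_gap: 0.0215
grip_force: 61.4
```

Run:
```python
from h import *
plan([.475,-.385,.0717],.25-np.pi,1)
for c in("top","side"):
    im=viewer.read_camera(c); cv2.imwrite(f"pics/{c}1.png",im[:,:,::-1])
    for n in("offcut_long","offcut_short"): print(c,n,[(round(d["score"],2),np.round(d["location"]).tolist(),int(d["region"].sum())) for d in models.silhouettes(n,c)])
a=cv2.imread("pics/top1.png")[135:205,270:420]; b=cv2.imread("pics/side1.png")[120:220,240:390]
cv2.imwrite("pics/check.png",np.vstack([cv2.resize(a,None,fx=3.3,fy=3.3,interpolation=cv2.INTER_CUBIC),cv2.resize(b,None,fx=3.3,fy=3.3,interpolation=cv2.INTER_CUBIC)]))
```

```text
t 13.5 tcp [ 0.4755 -0.3837  0.099 ] yaw -2.8958 tilt [ 0.0016 -0.0017 -1.    ] F [-0.8  0.6 -1.3] gap 0.0215 j [-0.81  0.46 -0.1   1.01 -0.   -1.06]
step mm 27.4 deg 0.2
[0.006, -0.01, 0.228, 0.0, 0.0, -0.001],
top offcut_long [(0.44, [378.0, 173.0], 121)]
top offcut_short [(0.67, [368.0, 172.0], 179)]
side offcut_long []
side offcut_short [(0.67, [209.0, 304.0], 2113), (0.63, [333.0, 162.0], 74)]
```

View pics/check.png

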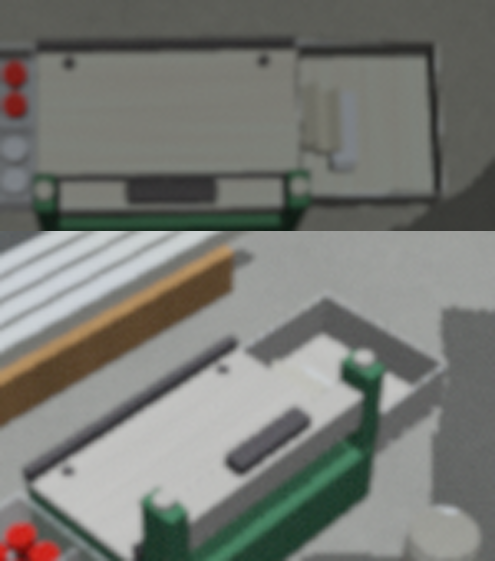

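Both offcuts lie in the scrap tray at crop (318,118) and (343,130), and the bed is empty. Now I'll set the brush down and release it.

Call:
drive_tool(series=[[[0,0,0.12,0,0,0],[0,0,0.07,0,0,0],[0,0,0.035,0,0,0],[0,0,0,0,0,0],[0,0,0,0,0,0]]])

```text
clock: 14.42
tcp_pos: [0.4739, -0.3827, 0.0711]
orientation: [-0.0, -0.122, 0.992, 0.0]
wrist_force: [-2.1, 1.8, 6.5]
finger_gap: 0.021
grip_force: 62.8
```

Call:
drive_tool(series=[[[0,0,0,0,0,0],[0,0,0,0,0,0],[0,0,0,0,0,0],[0,0,0,0,0,0],[0,0,0,0,0,0]]], jaw=1)

```text
clock: 15.05
tcp_pos: [0.4746, -0.3832, 0.0705]
orientation: [-0.0, -0.122, 0.992, -0.0]
wrist_force: [-0.7, 0.0, -0.8]
finger_gap: 0.0858
grip_force: 0.0
```

Call:
drive_tool(series=[[[0,0,-0.2,0,0,0],[0,0,-0.45,0,0,0],[0,0,-0.5,0,0,0],[0,0,-0.5,0,0,0],[0,0,0,0,0,0]]])

```text
clock: 15.68
tcp_pos: [0.4765, -0.3851, 0.2749]
orientation: [0.003, -0.122, 0.992, -0.004]
wrist_force: [-0.2, -0.1, -0.2]
finger_gap: 0.085
grip_force: 0.0
```

Run:
```python
from h import *
for c,l in(("top",(202,212)),("side",(208,315))):
    viewer.read_camera(c)
    for n in("foot_valve","pedal_toe","brush"):
        r=[d for d in models.silhouettes(n,c)]; print(c,n,[(round(d["score"],2),np.round(d["location"]).tolist()) for d in r])
        if n=="foot_valve" and r: print(fit(VALVE,{c:r[0]["region"].astype(float)},[.5,.371,.116]))
        if n=="pedal_toe" and r: print(fit([PED],{c:r[0]["region"].astype(float)},[.5,.371,.116]))
        if n=="brush" and r: print(fit(BRUSH,{c:r[0]["region"].astype(float)},[.475,-.385,.25]))
plan([.544,.376,.25],-np.pi+.6,16)
```

```text
top foot_valve [(0.76, [198.0, 212.0])]
(array([0.50086573, 0.37315152, 0.09934477]), np.float64(0.08013540269528006))
top pedal_toe [(0.56, [196.0, 208.0])]
(array([0.4973264 , 0.37091512, 0.1193214 ]), np.float64(0.05305423070128953))
top brush [(0.59, [436.0, 206.0])]
(array([ 0.53457201, -0.37382574, -0.89720566]), np.float64(5.876048647307024))
side foot_valve [(0.6, [209.0, 315.0])]
(array([0.49761456, 0.37071268, 0.1525068 ]), np.float64(0.08462382811797095))
side pedal_toe [(0.96, [205.0, 304.0]), (0.34, [404.0, 157.0])]
(array([0.49629644, 0.37004727, 0.13961718]), np.float64(0.0980505880457548))
side brush []
t 16.07 tcp [ 0.4741 -0.3827  0.267 ] yaw -2.8963 tilt [-0.002  0.002 -1.   ] F [ 0.9  0.1 -0.2] gap 0.0854 j [-0.81  0.38  0.2   1.4  -0.   -1.06]
step mm 47.6 deg 1.3
[-0.131, 0.375, 0.009, 0.0, 0.0, -0.007],[-0.14, 0.372, 0.009, 0.0, 0.0, -0.007],[-0.148, 0.368, 0.009, 0.0, 0.0, -0.007],[-0.156, 0.365, 0.009, 0.0, 0.0, -0.007],[-0.164, 0.361, 0.009, 0.0, 0.0, -0.007],[-0.172, 0.358, 0.009, 0.0, 0.0, -0.007],[-0.18, 0.354, 0.009, 0.0, 0.0, -0.007],[-0.188, 0.35, 0.009, 0.0, 0.0, -0.007],[-0.195, 0.345, 0.009, 0.0, 0.0, -0.007],[-0.203, 0.341, 0.009, 0.0, 0.0, -0.007],[-0.21, 0.336, 0.009, 0.0, 0.0, -0.007],[-0.218, 0.332, 0.009, 0.0, 0.0, -0.007],[-0.225, 0.327, 0.009, 0.0, 0.0, -0.007],[-0.232, 0.322, 0.009, 0.0, 0.0, -0.007],[-0.239, 0.317, 0.009, 0.0, 0.0, -0.007],[-0.246, 0.311, 0.009, 0.0, 0.0, -0.007],
```

Call:
drive_tool(series=[[[-0.131,0.375,0,0,0,-0.007],[-0.14,0.372,0,0,0,-0.007],[-0.148,0.368,0,0,0,-0.007],[-0.156,0.365,0,0,0,-0.007],[-0.164,0.361,0,0,0,-0.007],[-0.172,0.358,0,0,0,-0.007],[-0.18,0.354,0,0,0,-0.007],[-0.188,0.35,0,0,0,-0.007],[-0.195,0.345,0,0,0,-0.007],[-0.203,0.341,0,0,0,-0.007],[-0.21,0.336,0,0,0,-0.007],[-0.218,0.332,0,0,0,-0.007],[-0.225,0.327,0,0,0,-0.007],[-0.232,0.322,0,0,0,-0.007],[-0.239,0.317,0,0,0,-0.007],[-0.246,0.311,0,0,0,-0.007],[0,0,0,0,0,0],[0,0,0,0,0,0]]], jaw=-1)

```text
clock: 18.32
tcp_pos: [0.545, 0.3752, 0.2676]
orientation: [-0.001, -0.294, 0.956, -0.0]
wrist_force: [0.2, -0.0, 0.1]
finger_gap: 0.0002
grip_force: 0.0
```

Run:
```python
from h import *
plan([.543,.376,.095],-np.pi+.6,4)
viewer.read_camera("top"); im=viewer.read_camera("top"); cv2.imwrite("pics/top2.png",cv2.resize(im[135:260,300:480,::-1],None,fx=4,fy=4,interpolation=cv2.INTER_CUBIC))
r=models.silhouettes("brush","top"); print([(d["score"],d["location"]) for d in r])
if r: print(fit(BRUSH,{"top":r[0]["region"].astype(float)},[.475,-.385,.25]))
```

```text
t 18.32 tcp [0.545  0.3752 0.2676] yaw -2.5441 tilt [-0.0015 -0.0014 -1.    ] F [ 0.2 -0.   0.1] gap 0.0002 j [ 0.48  0.49  0.37  1.45 -0.   -0.12]
step mm 43.1 deg 0.0
[0.003, 0.004, 0.36, 0.0, 0.0, -0.0],[0.003, 0.004, 0.36, 0.0, 0.0, -0.0],[0.003, 0.004, 0.36, 0.0, 0.0, -0.0],[0.003, 0.004, 0.36, 0.0, 0.0, -0.0],
[(0.89, [443.3, 220.8])]
(array([ 0.47370557, -0.38473336,  0.25151678]), np.float64(0.08756337425936106))
```

View pics/top2.png

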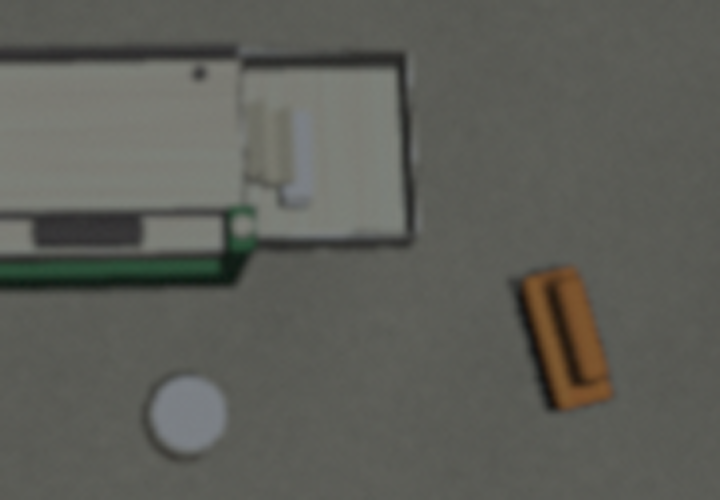

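The brush stands at (570,340) in the crop, and the offcuts are still in the tray. Now the pedal.

Call:
drive_tool(series=[[[0,0,0.36,0,0,0],[0,0,0.4,0,0,0],[0,0,0.4,0,0,0],[0,0,0.27,0,0,0],[0,0,0,0,0,0],[0,0,0,0,0,0]]])

```text
clock: 19.23
tcp_pos: [0.5465, 0.3753, 0.0988]
orientation: [0.001, -0.294, 0.956, 0.0]
wrist_force: [1.0, 0.3, -0.3]
finger_gap: -0.0003
grip_force: 0.0
```

Call:
drive_tool(series=[[[0,0,0.1,0,0,0],[0,0,0.1,0,0,0],[0,0,0.1,0,0,0],[0,0,0.04,0,0,0],[0,0,0,0,0,0]]])

```text
clock: 19.85
tcp_pos: [0.5517, 0.3772, 0.0611]
orientation: [0.007, -0.294, 0.956, 0.0]
wrist_force: [5.3, -1.0, 13.5]
finger_gap: -0.0001
grip_force: 6.2
```

Call:
drive_tool(series=[[[0,0,0.04,0,0,0],[0,0,0.03,0,0,0],[0,0,0,0,0,0]]])

```text
clock: 20.23
tcp_pos: [0.5521, 0.3773, 0.058]
orientation: [0.009, -0.294, 0.956, 0.0]
wrist_force: [-3.2, -6.6, 36.2]
finger_gap: -0.0
grip_force: 18.6
```

At the stop: the tip is at 47 mm and the force has jumped. I'll ease off slightly, hold, then release.

Call:
drive_tool(series=[[[0,0,-0.012,0,0,0],[0,0,0,0,0,0],[0,0,0,0,0,0],[0,0,0,0,0,0],[0,0,0,0,0,0],[0,0,0,0,0,0],[0,0,0,0,0,0]]])

```text
clock: 21.1
tcp_pos: [0.5521, 0.3772, 0.0581]
orientation: [0.008, -0.294, 0.956, 0.0]
wrist_force: [0.2, -5.4, 29.9]
finger_gap: -0.0
grip_force: 15.0
```

Call:
drive_tool(series=[[[0,0,-0.08,0,0,0],[0,0,-0.1,0,0,0],[0,0,-0.15,0,0,0],[0,0,-0.3,0,0,0],[0,0,-0.4,0,0,0],[0,0,-0.3,0,0,0],[0,0,0,0,0,0],[0,0,0,0,0,0]]])

```text
clock: 22.1
tcp_pos: [0.5453, 0.3755, 0.2084]
orientation: [-0.0, -0.294, 0.956, -0.0]
wrist_force: [-0.1, 1.3, -1.4]
finger_gap: 0.0003
grip_force: 0.0
```

Run:
```python
from h import *
s=env.get_state(); print(s["clock"],s["tcp_pos"],s["wrist_force"])
im=viewer.read_camera("side"); cv2.imwrite("pics/end.png",im[:,:,::-1])
```

```text
22.1 [0.54531251 0.37545666 0.20836668] [-0.07883341  1.29597797 -1.38227416]
```

View pics/end.png

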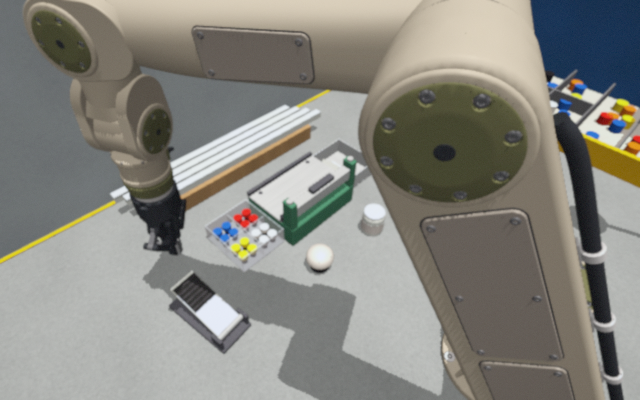

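The pedal at (210,310) is back up, the bed is empty, the button (320,256) and can (373,218) have not moved, and the gripper is clear of everything. Handing in.

```bash
python3 -c "
from workcell import order
print(order.hand_in())"
```

```text
the job is handed in; nothing more can be done
None
```

I swept both offcuts into the scrap tray, stood the brush bristles down on the bench, pressed the pedal to its stop for about a second and let it come back up, and handed the job in at about 22 s; no verdict was returned.

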